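# Batch-test converter modules in a sprung nest

### The arm

A 6-joint arm with a two-finger parallel gripper is mounted at the origin on the work surface. World frame = base frame: x ahead of the robot, y to its left, z up, the work surface at z = 0. Lengths are in m, angles in rad, forces in N, time in s.
With the tool pointing down it reaches from about 0.325 to 0.775 m from the base axis. Payload 5.5 kg.
Tool frame: the origin (TCP) lies between the finger pads; the fingertips stand 8 mm ahead of it and the grasp point (between the pads) lies 11 mm behind it (ctrl.tip_reach is the distance from the TCP to the fingertips, in m); z points along the fingers, y is the line along which they close (so a half turn about z gives the same grasp; the last joint's range is limited). The gripper opens to 88 mm and grips with 3 to 60 N. Pads are 20 mm wide; open, the fingers measure 115 mm over their backs; the gripper's body (75 mm by 178 mm) begins 61 mm behind the grasp point.
Start: joints at [1.124, 0.091, 1.231, -0, 1.82, -0.057], TCP at [0.228, 0.555, 0.231] pointing down, gripper open.
Joint ranges: [-2.87, 2.87], [-0.86, 2.18], [0.17, 2.46], [-1.51, 4.65], [0.06, 2.69], [-2.65, 2.65]. Speed limits (rad/s): [2.57, 2.57, 3.01, 3.14, 3.14, 3.14].

### API

Orientations are given as a unit quaternion [x, y, z, w].
In Python, from station import ctrl gives the robot as it stands. Calls block until the motion is done:
- ctrl.goto(position, orientation): joint-space move of the TCP to a pose.
- ctrl.move_linear(position, ori=None, v=0.15): straight line of the TCP; ori=None keeps the orientation; v is the mean speed in m/s.
- ctrl.set_joints(angles): joint-space move.
- ctrl.gripper_open() and ctrl.close(f_grip=None): open the fingers fully, or close them until they stop; f_grip is the grip in N (None keeps the last).
- ctrl.wait(seconds).
- ctrl.inverse_kinematics(position, orientation): joint angles nearest the present ones, or None.
- ctrl.capture(name): name is "side" or "top"; returns the picture (400x640x3 uint8, red, green, blue); there is no depth.
- ctrl.calibration(name): a dict with "vfov" (degrees; the focal length in pixels is half the picture's height over the tangent of half this angle, whatever the lens; pixels are square), "cx", "cy" (the principal point, pixels), "rvec" (rotation vector, rad) and "tvec" (3), from world to camera coordinates, as OpenCV has them. Camera axes: x right, y down, z forward; pixel columns grow to the right and rows downward; lengths in m; the calibration is good to about 2 mm. A picture is of the moment at which its call begins. calibration takes no time and is no camera call.
A pose or a line that the arm cannot do raises ctrl.IKError and nothing moves.
- ctrl.finish_job(): hands the job in; it is judged then, once.
Readings, each from a call of its own:
- ctrl.get_t(): time.
- ctrl.get_joints(): joint angles.
- ctrl.get_joint_vel(): joint speeds.
- ctrl.get_joint_efforts(): joint torques, N m.
- ctrl.get_eef_pos(): TCP position.
- ctrl.get_tool_rot(): TCP orientation.
- ctrl.get_ft_force(): force on the tool from outside, world axes, zero at the start.
- ctrl.get_ft_torque(): the same for the moment, N m.
- ctrl.get_opening(): finger opening in m.
- ctrl.get_finger_force(): force on a finger pad.
Only numpy, scipy, OpenCV 4.12 (cv2) and the standard library are available. Lean on these libraries where they do the work, as an engineer would, in place of code of your own. Each camera call takes 0.05 s, during which the arm holds its last target. There are 200 camera calls.

### The job

Press every converter module that is on the bench down into the pocket of its own size in the test nest until it is fully home and flush. With all of them home, half-press the white key to its first click and stay there for about a second, then press it fully down and let it go. Then unload the modules and set them all flat and upright in the black tray, leaving everything else on the bench undisturbed.

Things in the scene. Friction and masses are not known exactly. Their poses are not given: they have to be found in the camera images.
- mod_long: long converter module (may be absent), 0.22 kg, on the left at first: grey base 96 x 42 mm (x by y), 20 mm thick, its top face a green board; centred on it a finned aluminium heat sink 80 x 30 mm, 26 mm tall (46 mm in all): grip it across its 30 mm (along y). Origin: centre of the underside; z up; the same after a half turn about z
- mod_wide: wide converter module (may be absent), 0.22 kg, on the left at first: grey base 80 x 56 mm (x by y), 20 mm thick, its top face a green board; centred on it a finned aluminium heat sink 64 x 30 mm, 26 mm tall (46 mm in all): grip it across its 30 mm (along y). Origin: centre of the underside; z up; the same after a half turn about z
- mod_short: short converter module (may be absent), 0.22 kg, on the left at first: grey base 62 x 50 mm (x by y), 20 mm thick, its top face a green board; centred on it a finned aluminium heat sink 46 x 30 mm, 26 mm tall (46 mm in all): grip it across its 30 mm (along y). Origin: centre of the underside; z up; the same after a half turn about z
- mod_slim: slim converter module (may be absent), 0.22 kg, on the left at first: grey base 74 x 34 mm (x by y), 20 mm thick, its top face a green board; centred on it a finned aluminium heat sink 58 x 30 mm, 26 mm tall (46 mm in all): grip it across its 30 mm (along y). Origin: centre of the underside; z up; the same after a half turn about z
- nest: fixed grey block 288 (x) x 138 (y) x 34 mm with four pockets in a row along its x. Origin: centre of its underside. A sprung brass ball in each end wall of a pocket stops a module about 10 mm above the floor under its own weight; 5 to 15 N, kept level, pushes it home; a pull of a few N draws it out. Home, its green face is flush with the nest's top
- pocket_long (a point): centre of the floor of the pocket for the long module (pocket 100 mm along the nest's y, 46 mm along its x), 20 mm deep, 2 mm larger than its module on every side, floor 14 mm above the bench; at x = -103 mm of the nest; axes as the nest
- pocket_wide (a point): centre of the floor of the pocket for the wide module (pocket 84 mm along the nest's y, 60 mm along its x), 20 mm deep, 2 mm larger than its module on every side, floor 14 mm above the bench; at x = -32 mm of the nest; axes as the nest
- pocket_short (a point): centre of the floor of the pocket for the short module (pocket 66 mm along the nest's y, 54 mm along its x), 20 mm deep, 2 mm larger than its module on every side, floor 14 mm above the bench; at x = 43 mm of the nest; axes as the nest
- pocket_slim (a point): centre of the floor of the pocket for the slim module (pocket 78 mm along the nest's y, 38 mm along its x), 20 mm deep, 2 mm larger than its module on every side, floor 14 mm above the bench; at x = 107 mm of the nest; axes as the nest
- tray: fixed black outgoing tray with a grey lining, 290 (x) x 140 (y) mm outside, walls 4 mm thick and 20 mm high, to the right of the nest; holds the modules side by side, lengths across it. Origin: centre of its underside
- tray_floor (a point): centre of the tray's inner floor (282 x 132 mm), 4 mm above the bench; axes as the tray
- key_box: fixed grey key box 90 x 90 x 42 mm at the far right with a white square key 44 x 44 mm on top. Origin: centre of its underside
- key_top (a point): centre of the white key's top face, 62 mm above the bench when up; it sinks with the key, by the sum of both key joints
- key_first (a joint): first stage of the key, m: 0 up, 0.008 at the first click (soft spring, 1.5 to 3 N); springs back
- key_second (a joint): second stage of the key, m: it starts to move only after the first click, when pushed with more than about 8 N; 0.008 fully down (10.5 N); springs back
- driver: bystander: screwdriver 170 mm long, lying just beyond the nest; not to be disturbed. Origin: underside, about mid-length
- flux_jar: bystander: small jar, 44 mm across, 55 mm tall, near the key box; not to be disturbed. Origin: centre of the underside
- spool: bystander: empty wire spool, 60 mm across, 40 mm tall, beyond the key box and the tray; not to be disturbed. Origin: centre of the underside
- board_a: bystander: small green circuit board 60 x 45 mm, 11 mm tall, on the near left; not to be disturbed. Origin: centre of the underside
- board_b: bystander: small green circuit board 50 x 40 mm, 11 mm tall, among the modules; not to be disturbed. Origin: centre of the underside
- tip_tin: bystander: small tin, 48 mm across, 50 mm tall, beyond the nest; not to be disturbed. Origin: centre of the underside
- weight: bystander: brass block 50 x 40 x 30 mm, beyond the nest; not to be disturbed. Origin: centre of the underside

How it is judged:
On the way, in this order (a step that is already met when the one before it is completed fails the run):
1. every module present is pressed flush into its own pocket and the key is still up (horizontal distance between mod_long and pocket_long below 0.006 m and z of mod_long in the frame of pocket_long below 0.0025 m and angle between each of mod_long, mod_wide, mod_short, mod_slim's own z axis and vertical below 0.06 rad and angle between the x axis of each of mod_long, mod_wide, mod_short, mod_slim and the y axis of nest, either way round below 0.12 rad and horizontal distance between mod_wide and pocket_wide below 0.006 m and z of mod_wide in the frame of pocket_wide below 0.0025 m and horizontal distance between mod_short and pocket_short below 0.006 m and z of mod_short in the frame of pocket_short below 0.0025 m and horizontal distance between mod_slim and pocket_slim below 0.006 m and z of mod_slim in the frame of pocket_slim below 0.0025 m and value of joint key_first below 0.003 m), for 0.2 s.
2. with all modules still flush, the key is held at its first click (not pressed on to the second stage) (horizontal distance between mod_long and pocket_long below 0.006 m and z of mod_long in the frame of pocket_long below 0.0025 m and angle between each of mod_long, mod_wide, mod_short, mod_slim's own z axis and vertical below 0.06 rad and angle between the x axis of each of mod_long, mod_wide, mod_short, mod_slim and the y axis of nest, either way round below 0.12 rad and horizontal distance between mod_wide and pocket_wide below 0.006 m and z of mod_wide in the frame of pocket_wide below 0.0025 m and horizontal distance between mod_short and pocket_short below 0.006 m and z of mod_short in the frame of pocket_short below 0.0025 m and horizontal distance between mod_slim and pocket_slim below 0.006 m and z of mod_slim in the frame of pocket_slim below 0.0025 m and value of joint key_first above 0.0055 m and value of joint key_second below 0.003 m), for 0.5 s.
3. with all modules still flush, the key is pressed fully down (horizontal distance between mod_long and pocket_long below 0.006 m and z of mod_long in the frame of pocket_long below 0.0025 m and angle between each of mod_long, mod_wide, mod_short, mod_slim's own z axis and vertical below 0.06 rad and angle between the x axis of each of mod_long, mod_wide, mod_short, mod_slim and the y axis of nest, either way round below 0.12 rad and horizontal distance between mod_wide and pocket_wide below 0.006 m and z of mod_wide in the frame of pocket_wide below 0.0025 m and horizontal distance between mod_short and pocket_short below 0.006 m and z of mod_short in the frame of pocket_short below 0.0025 m and horizontal distance between mod_slim and pocket_slim below 0.006 m and z of mod_slim in the frame of pocket_slim below 0.0025 m and value of joint key_first above 0.0055 m and value of joint key_second above 0.006 m), for 0.1 s.
At the end, for the whole second after the job is handed in: every module present lies flat (within 0.08 rad, within 4 mm of the floor) and upright in the black tray, at rest; the key is up (x of mod_long in the frame of tray_floor between -0.135 and 0.135 m and y of mod_long in the frame of tray_floor between -0.062 and 0.062 m and z of each of mod_long, mod_wide, mod_short, mod_slim in the frame of tray_floor below 0.004 m and angle between each of mod_long, mod_wide, mod_short, mod_slim's own z axis and vertical below 0.08 rad and linear speed of each of mod_long, mod_wide, mod_short, mod_slim below 0.02 m/s and x of mod_wide in the frame of tray_floor between -0.135 and 0.135 m and y of mod_wide in the frame of tray_floor between -0.062 and 0.062 m and x of mod_short in the frame of tray_floor between -0.135 and 0.135 m and y of mod_short in the frame of tray_floor between -0.062 and 0.062 m and x of mod_slim in the frame of tray_floor between -0.135 and 0.135 m and y of mod_slim in the frame of tray_floor between -0.062 and 0.062 m and value of joint each of key_first, key_second below 0.002 m); the robot touches nothing.
It fails at once if a bystander was moved more than 5 cm (distance of any of driver, flux_jar, spool, board_a, board_b, tip_tin, weight from where it was at the start of the episode above 0.05 m).
It fails at once if the key was pressed into its second stage while a module was not flush in its pocket (value of joint key_second above 0.005 m and (z of mod_long in the frame of pocket_long above 0.005 m or z of mod_wide in the frame of pocket_wide above 0.005 m or z of mod_short in the frame of pocket_short above 0.005 m or z of mod_slim in the frame of pocket_slim above 0.005 m or horizontal distance between mod_long and pocket_long above 0.02 m or horizontal distance between mod_wide and pocket_wide above 0.02 m or horizontal distance between mod_short and pocket_short above 0.02 m or horizontal distance between mod_slim and pocket_slim above 0.02 m)).
Of mod_long, mod_wide, mod_short, mod_slim only 3 to 4 are there at a start; the rules pass over those that are not, and their reading is None.
At some moment in a run one of mod_long, mod_wide, mod_short, mod_slim may be knocked a few centimetres aside while the robot is not near it.
It also fails if it takes over 210 s, if anything falls off the work surface, if the arm or the gripper's body presses on something with over 40 N, if the wrist force passes 120 N, or if a joint passes its speed limit or range.

## Working session

There is one attempt and no reset: what is moved stays moved. The work goes in short steps, each a Python script; the robot and the scene stay as the last script left them, time stands still between calls to the robot, and variables do not carry over. Pictures are saved under pics/ and viewed, at most 14 in all, crops included, and the job is handed in when it is done.

```bash
ls; mkdir -p pics
python3 - <<'E'
from station import ctrl
import cv2
for n in("top","side"):
    cv2.imwrite(f"pics/{n}0.png",ctrl.capture(n)[:,:,::-1]); print(n,ctrl.calibration(n))
print(ctrl.get_t(),ctrl.get_tool_rot(),ctrl.get_ft_force())
E
```

```text
pics
station.py
top {'vfov': 48.375302729646194, 'cx': 315.6877188461288, 'cy': 196.15161658612547, 'rvec': array([ 2.04294419, -2.18596267,  0.22757276]), 'tvec': array([0.01011563, 0.56869704, 1.04021872])}
side {'vfov': 56.71461548619518, 'cx': 321.45624745317633, 'cy': 201.26935428061296, 'rvec': array([ 2.24272303, -0.83166494,  0.33915428]), 'tvec': array([-0.41888543,  0.29575377,  0.96252335])}
0.1 [ 1.93692240e-01  9.81061939e-01 -8.63802746e-04 -2.05994374e-04] [-0.63923368 -0.57269053  0.06208357]
```

View pics/top0.png

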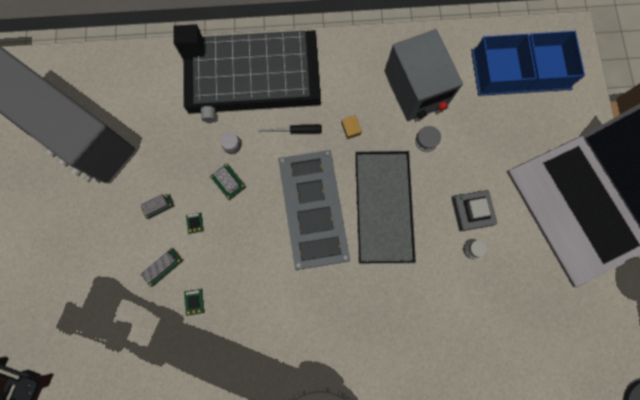

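View pics/side0.png

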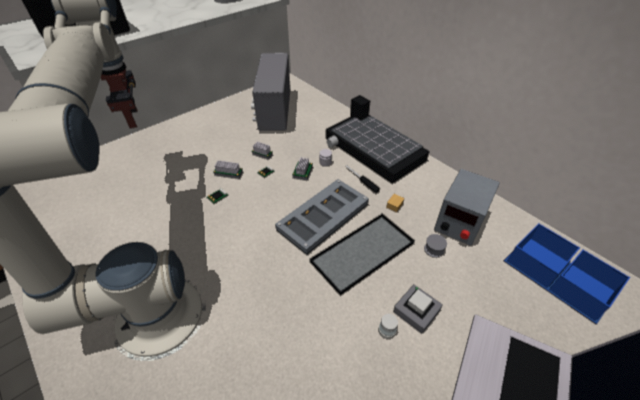

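Top view: three modules, at (157,206), (161,267) and (228,181); nest about (314,210), tray (385,207), key (479,208). Side view shows the same three. I'll enlarge and test the camera model against the known sizes.

```bash
cat > h.py <<'E'
import numpy as np, cv2
from station import ctrl
def cam(n):
    c=ctrl.calibration(n); f=200/np.tan(np.radians(c["vfov"])/2)
    return np.array([[f,0,c["cx"]],[0,f,c["cy"]],[0,0,1]]),cv2.Rodrigues(c["rvec"])[0],c["tvec"]
def ray(n,p):
    K,R,t=cam(n); p=np.atleast_2d(p).astype(float)
    d=np.c_[p,np.ones(len(p))]@np.linalg.inv(K).T@R
    return -R.T@t,d
def plane(n,p,z):
    o,d=ray(n,p); return o+d*((z-o[2])/d[:,2])[:,None]
def proj(n,X):
    K,R,t=cam(n); return cv2.projectPoints(np.atleast_2d(X).astype(float),cv2.Rodrigues(R)[0],t,K,None)[0][:,0]
def tri(p1,p2):
    P=[]
    for n in("top","side"):
        K,R,t=cam(n); P.append(K@np.c_[R,t])
    X=cv2.triangulatePoints(P[0],P[1],np.array(p1,float).reshape(2,1),np.array(p2,float).reshape(2,1))[:,0]
    return X[:3]/X[3]
E
python3 - <<'E'
from h import *
T=cv2.imread("pics/top0.png");S=cv2.imread("pics/side0.png")
cv2.imwrite("pics/topL.png",cv2.resize(T[150:320,130:250],None,fx=3.5,fy=3.5,interpolation=cv2.INTER_CUBIC)[:595])
cv2.imwrite("pics/sideL.png",cv2.resize(S[130:280,195:395],None,fx=4,fy=4,interpolation=cv2.INTER_CUBIC))
# tray outer corners, rough
c=plane("top",[[356,152],[408,152],[415,262],[359,263]],.02); print(c.round(3),np.linalg.norm(c-np.roll(c,-1,0),axis=1))
c=plane("side",[[310,262],[382,216],[414,244],[342,291]],.02); print(c.round(3),np.linalg.norm(c-np.roll(c,-1,0),axis=1))
print([ray(n,[[0,0]])[0] for n in("top","side")])
E
```

```text
[[ 0.687 -0.142  0.02 ]
 [ 0.678 -0.278  0.02 ]
 [ 0.393 -0.264  0.02 ]
 [ 0.4   -0.125  0.02 ]] [0.13589165 0.28492422 0.13904978 0.28732769]
[[ 0.392 -0.136  0.02 ]
 [ 0.678 -0.149  0.02 ]
 [ 0.667 -0.288  0.02 ]
 [ 0.398 -0.264  0.02 ]] [0.28605262 0.13898709 0.27060673 0.12802388]
[array([ 0.34260943, -0.01260385,  1.13491566]), array([ 0.01616708, -0.62475603,  0.89375893])]
```

View pics/topL.png

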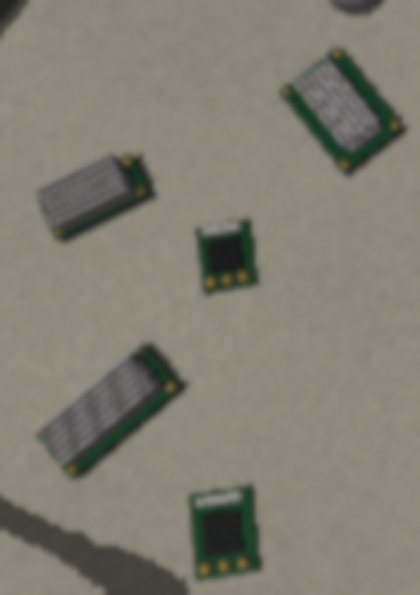

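View pics/sideL.png

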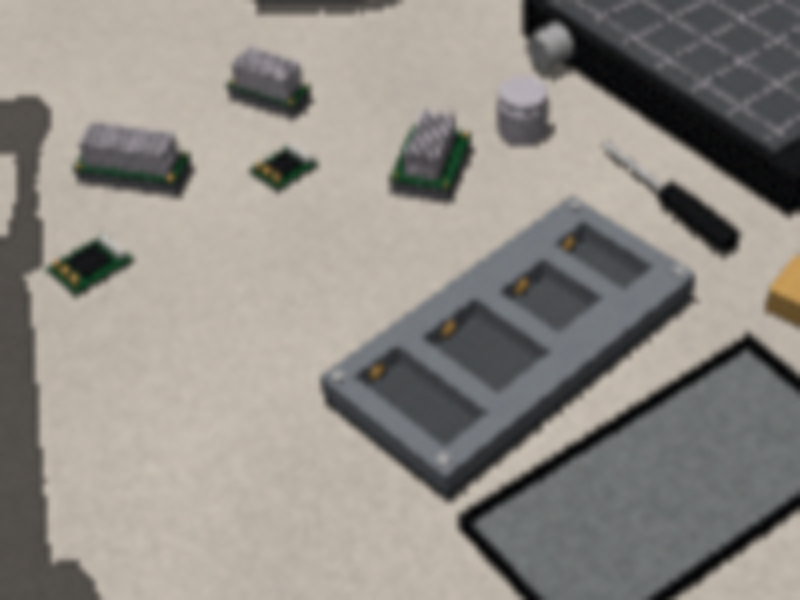

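The first-view crops show the long module at (161,267), the slim one at (157,206) and a third with a wide board (wide or short) at (228,181). The nest's long pocket is nearest the robot, so nest x points along world +x. Next I measure everything by mask.

Run:
```python
import cv2,numpy as np
from h import *
T=cv2.imread("pics/top0.png");S=cv2.imread("pics/side0.png")
for nm,I,pts in(("top",T,dict(bench=(260,200),nest=(305,238),nestedge=(284,190),pocket=(315,220),tray=(385,207),traywall=(356,200),sinkL=(155,270),sinkS=(155,207),sinkW=(226,180),green=(240,186),key=(479,208),box=(458,200))),
 ("side",S,dict(bench=(240,230),nest=(322,205),front=(340,237),pocket=(340,203),tray=(362,253),key=(421,300),box=(404,304)))):
    for k,(x,y) in pts.items(): print(nm,k,I[y-1:y+2,x-1:x+2].reshape(-1,3).mean(0).round())
# masks
def rectof(m,n,z,seed):
    k,l,st,c=cv2.connectedComponentsWithStats(m.astype(np.uint8)); i=l[seed[1],seed[0]]
    cn=max(cv2.findContours((l==i).astype(np.uint8),cv2.RETR_EXTERNAL,cv2.CHAIN_APPROX_NONE)[0],key=cv2.contourArea)
    p=plane(n,cn[:,0]+0.0,z)[:,:2].astype(np.float32); r=cv2.minAreaRect(p); return st[i],r,cv2.boxPoints(r)
g=lambda I:I[...,0].astype(int)-I[...,2]
for nm,I,sd in(("top",T,(285,190)),("side",S,(322,205))):
    m=g(I)>3
    print(nm,"nest",rectof(m,nm,.034,sd))
for nm,I,sd in(("top",T,(385,207)),("side",S,(362,253))):
    m=g(I)>-12
    print(nm,"tray",rectof(m,nm,.02,sd))
```

```text
top bench [124. 137. 143.]
top nest [98. 97. 92.]
top nestedge [100. 100.  97.]
top pocket [64. 64. 61.]
top tray [85. 88. 85.]
top traywall [84. 92. 96.]
top sinkL [100.  99. 102.]
top sinkS [96. 95. 98.]
top sinkW [116. 115. 119.]
top green [39. 60. 36.]
top key [137. 146. 146.]
top box [87. 87. 88.]
side bench [171. 182. 191.]
side nest [106. 102.  98.]
side front [160. 170. 179.]
side pocket [65. 62. 60.]
side tray [114. 113. 111.]
side key [183. 188. 190.]
side box [55. 53. 54.]
top nest (array([ 280,  152,   68,  116, 3198], dtype=int32), ((0.5437523126602173, -0.02000173181295395), (0.2827453315258026, 0.13186906278133392), 5.571107387542725), array([[ 0.3966464 ,  0.03189676],
       [ 0.40944842, -0.09934942],
       [ 0.69085824, -0.07190022],
       [ 0.67805624,  0.05934596]], dtype=float32))
side nest (array([ 276,  181,   92,   72, 3030], dtype=int32), ((0.538120687007904, -0.025655627250671387), (0.29523906111717224, 0.147224560379982), 5.576289653778076), array([[ 0.38404676,  0.03326395],
       [ 0.3983527 , -0.11326389],
       [ 0.6921946 , -0.08457521],
       [ 0.67788863,  0.06195264]], dtype=float32))
top tray (array([ 355,  151,   61,  113, 6199], dtype=int32), ((0.5406289100646973, -0.2012731283903122), (0.14215914905071259, 0.289901465177536), 86.86744689941406), array([[ 0.39201054, -0.2643255 ],
       [ 0.68147886, -0.2801675 ],
       [ 0.68924725, -0.13822076],
       [ 0.39977896, -0.12237877]], dtype=float32))
side tray (array([ 310,  213,  105,   83, 4135], dtype=int32), ((0.5363905429840088, -0.20479129254817963), (0.14808127284049988, 0.2973140478134155), 87.09249114990234), array([[ 0.38416925, -0.2711962 ],
       [ 0.68110055, -0.28627706],
       [ 0.68861187, -0.1383864 ],
       [ 0.39168054, -0.12330553]], dtype=float32))
```

```bash
cat >> h.py <<'E'
def mods(n,I,z=.046,bgr=True,x0=None):
    """sinks: grey bright blobs next to green board"""
    I=I if bgr else I[:,:,::-1]
    f=I.astype(int); hsv=cv2.cvtColor(I,cv2.COLOR_BGR2HSV)
    green=((f[...,1]-f[...,2]>10)&(f[...,1]-f[...,0]>8)).astype(np.uint8)
    k,l,st,c=cv2.connectedComponentsWithStats(cv2.dilate(green,np.ones((3,3))))
    near=cv2.dilate(green,np.ones((25,25)))
    up=lambda a:cv2.resize(a,None,fx=4,fy=4,interpolation=cv2.INTER_CUBIC)
    F=up(I).astype(int); G=((abs(F[...,0]-F[...,2])<9)&(F.sum(2)>220)&(up(near)>0)).astype(np.uint8)
    G=cv2.morphologyEx(G,cv2.MORPH_OPEN,np.ones((9,9)))
    out=[]
    for cn in cv2.findContours(G,cv2.RETR_EXTERNAL,cv2.CHAIN_APPROX_NONE)[0]:
        if cv2.contourArea(cn)<1000: continue
        p=(cn[:,0]-1.5)/4
        X=plane(n,p,z)[:,:2].astype(np.float32); r=cv2.minAreaRect(X)
        if min(r[1])<.02 or max(r[1])>.11 or min(r[1])>.06: continue
        M=cv2.moments(cn); cen=np.array([M["m10"],M["m01"]])/M["m00"]; cen=(cen-1.5)/4
        out.append((np.array(cen),r))
    return out
E
python3 - <<'E'
from h import *
np.set_printoptions(precision=4,suppress=True)
T=cv2.imread("pics/top0.png");S=cv2.imread("pics/side0.png")
A=mods("top",T);B=mods("side",S)
for nm,L in(("top",A),("side",B)):
    for c,r in L: print(nm,c.round(1),np.round(r[0],4),np.round(r[1],4),round(r[2],1))
# nest screws: local maxima near corners
c0=np.array([.5438,-.020]);a=np.radians(5.57);R=np.array([[np.cos(a),-np.sin(a)],[np.sin(a),np.cos(a)]])
for sx in(-1,1):
  for sy in(-1,1):
    X=np.r_[c0+R@[sx*.136,sy*.061],.034]; q=[]
    for n,I in(("top",T),("side",S)):
        u=proj(n,X)[0].round().astype(int); w=cv2.cvtColor(I,cv2.COLOR_BGR2GRAY)[u[1]-4:u[1]+5,u[0]-4:u[0]+5].astype(float)
        w=np.clip(w-np.percentile(w,70),0,None)
        b=np.unravel_index(w[1:-1,1:-1].argmax(),(7,7)); y,x=b[0]+1,b[1]+1
        s=w[y-1:y+2,x-1:x+2]; yy,xx=np.mgrid[-1:2,-1:2]
        q.append(u+np.array([x-4+(s*xx).sum()/s.sum(),y-4+(s*yy).sum()/s.sum()]))
    t=tri(*q); print(sx,sy,q,t,R.T@(t[:2]-c0),proj("top",t)[0]-q[0],proj("side",t)[0]-q[1])
v=np.vstack([T,S]);
E
```

```text
top [156.8 267. ] [0.4224 0.3667] [0.0321 0.083 ] 37.7
top [152.7 204.2] [0.5781 0.3774] [0.0317 0.0605] 23.9
top [463.8 199.6] [ 0.532 -0.404] [0.0419 0.052 ] 4.9
top [225.5 179.2] [0.6295 0.1949] [0.07   0.0333] 35.7
side [416.  295.1] [ 0.5253 -0.4021] [0.048  0.0708] 49.3
side [226.5 166.6] [0.4161 0.3562] [0.0549 0.0916] 36.3
side [301.6 163.8] [0.6277 0.1946] [0.0679 0.0388] 34.0
side [261.8 147.7] [0.5702 0.3663] [0.0545 0.0721] 23.7
-1 -1 [array([345.0357, 257.0714]), array([305.1215, 244.0374])] [ 0.4148 -0.0894  0.0387] [-0.1352 -0.0566] [-0.1773  0.3657] [ 0.4853 -0.0994]
-1 1 [array([298.1127, 264.7746]), array([275.9007, 220.8437])] [0.4007 0.027  0.0519] [-0.1378  0.0606] [-0.6543  1.4368] [ 1.7912 -0.3329]
1 -1 [array([331.4607, 149.8315]), array([368.1566, 194.8795])] [ 0.6858 -0.0763  0.055 ] [ 0.1358 -0.0698] [-0.028   0.0507] [ 0.0629 -0.0185]
1 1 [array([277.699 , 156.5243]), array([341.0791, 177.9281])] [0.6874 0.0601 0.0328] [0.1507 0.0658] [ 0.6381 -1.1806] [-1.391   0.3518]
```

Modules at z=0.046: the sinks measure 83x32, 60x32 and 70x33 mm, so they are long, slim and wide, and both views agree. The screw peaks were unreliable because they picked up bench pixels. I'll refine nest, tray and key with upsampled half-level edges.

Run:
```python
from h import *
np.set_printoptions(precision=4,suppress=True)
T=cv2.imread("pics/top0.png");S=cv2.imread("pics/side0.png")
up=lambda a:cv2.resize(a,None,fx=4,fy=4,interpolation=cv2.INTER_CUBIC)
def comp(m,n,z,seed,tag):
    m=cv2.morphologyEx(m.astype(np.uint8),cv2.MORPH_OPEN,np.ones((5,5)))
    k,l,st,c=cv2.connectedComponentsWithStats(m); i=l[seed[1]*4+2,seed[0]*4+2]
    if i==0: print(tag,"seed off"); return
    cn=max(cv2.findContours((l==i).astype(np.uint8),cv2.RETR_EXTERNAL,cv2.CHAIN_APPROX_NONE)[0],key=cv2.contourArea)
    hull=plane(n,(cv2.convexHull(cn)[:,0]-1.5)/4,z)[:,:2].astype(np.float32); r=cv2.minAreaRect(hull)
    print(tag,n,np.round(r[0],4),np.round(r[1],4),round(r[2],2))
    return r
U={"top":up(T).astype(int),"side":up(S).astype(int)}
for n,sd in(("top",(285,190)),("side",(322,205))):
    F=U[n]; comp((F[...,0]-F[...,2]>-6),n,.034,sd,"nest"); comp((F[...,0]-F[...,2]>-6)&(F.sum(2)>240),n,.034,sd,"nest-bright")
c0=np.array([.5438,-.020]);a=np.radians(5.57);R=np.array([[np.cos(a),-np.sin(a)],[np.sin(a),np.cos(a)]])
for nm,px in(("long",-.103),("wide",-.032),("short",.043),("slim",.107)):
    for n in U:
        sd=proj(n,np.r_[c0+R@[px,0],.014])[0].round().astype(int); F=U[n]
        r=comp(F.sum(2)<240,n,.034,sd,"pocket "+nm)
        if r: print("   nest centre from it",np.array(r[0])-R@[px,0])
for n,sd in(("top",(385,207)),("side",(362,253))):
    F=U[n]; comp(F[...,0]-F[...,2]>-11,n,.02,sd,"tray")
for n,sd in(("top",(480,208)),("side",(421,299))):
    F=U[n]; comp((F.sum(2)>400)&(F[...,0]-F[...,2]>-14),n,.062,sd,"key")
    print(F[sd[1]*4:sd[1]*4+1,(sd[0]-12)*4:(sd[0]+12)*4:8][0].tolist())
crop=lambda I,y,x,h,w:cv2.resize(I[y:y+h,x:x+w],(400,int(400*h/w)),interpolation=cv2.INTER_CUBIC)
v=np.hstack([crop(T,175,435,75,75),crop(S,275,370,75,75)]); cv2.imwrite("pics/key.png",v)
v=np.hstack([crop(T,145,270,130,90)]); cv2.imwrite("pics/nest.png",v)
```

```text
nest top [ 0.5439 -0.0197] [0.2884 0.1373] 5.39
nest-bright top [ 0.5439 -0.0197] [0.2884 0.1373] 5.39
nest side [ 0.5375 -0.0269] [0.3017 0.1555] 5.39
nest-bright side [ 0.5421 -0.0191] [0.2915 0.1408] 5.22
pocket long top [ 0.442  -0.0293] [0.0479 0.1014] 5.38
   nest centre from it [ 0.5446 -0.0193]
pocket long side [ 0.441  -0.0266] [0.0437 0.0973] 5.45
   nest centre from it [ 0.5435 -0.0166]
pocket wide top [ 0.5129 -0.0225] [0.0622 0.0863] 5.5
   nest centre from it [ 0.5448 -0.0194]
pocket wide side [ 0.5116 -0.0201] [0.0578 0.0818] 5.23
   nest centre from it [ 0.5434 -0.017 ]
pocket short top [ 0.5877 -0.0153] [0.0562 0.068 ] 5.04
   nest centre from it [ 0.5449 -0.0195]
pocket short side [ 0.5862 -0.0128] [0.0508 0.0639] 6.08
   nest centre from it [ 0.5434 -0.0169]
pocket slim top [ 0.6517 -0.0094] [0.0398 0.0801] 5.46
   nest centre from it [ 0.5452 -0.0198]
pocket slim seed off
tray top [ 0.5407 -0.2013] [0.1416 0.2902] 86.91
tray side [ 0.5362 -0.2051] [0.1482 0.2973] 87.09
key top [ 0.5121 -0.4271] [0.0383 0.0381] 6.2
[[36, 37, 37], [60, 63, 64], [125, 133, 133], [138, 147, 147], [138, 146, 146], [138, 146, 146], [137, 145, 146], [137, 146, 146], [137, 145, 146], [136, 144, 146], [126, 133, 134], [93, 94, 94]]
key side [ 0.5109 -0.4264] [0.0451 0.0432] 5.67
[[91, 92, 92], [177, 181, 183], [184, 188, 191], [184, 189, 191], [183, 188, 190], [183, 188, 190], [182, 187, 189], [182, 187, 189], [182, 187, 190], [183, 188, 190], [185, 190, 192], [163, 166, 169]]
```

View pics/nest.png

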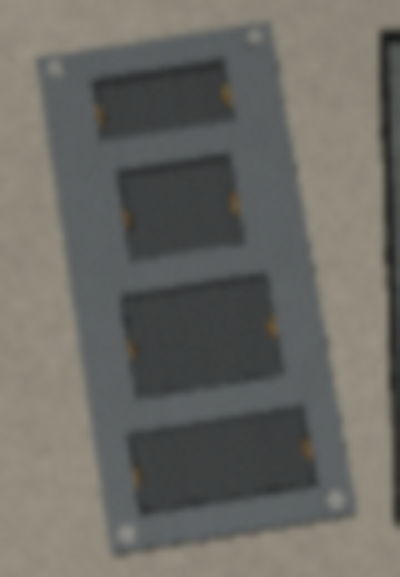

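View pics/key.png

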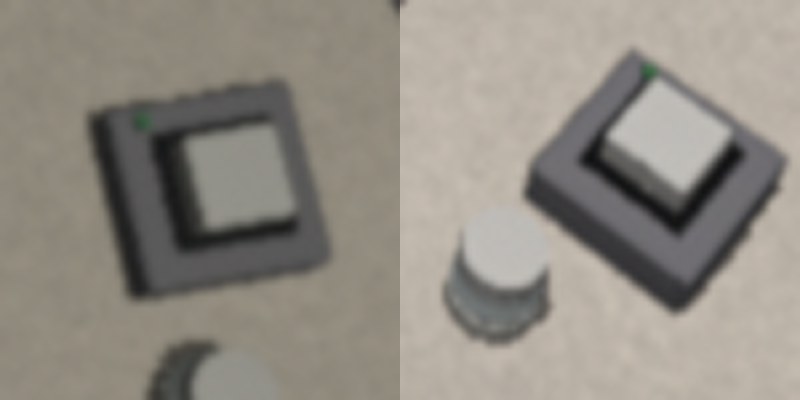

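All consistent: nest centre (0.544,-0.019) with yaw 5.4°, 288x137 mm as given; tray (0.5405,-0.2015) with yaw -3.1°; key (0.5115,-0.427). Plan: squeeze each sink across its 30 mm to centre it, then regrip along its length. That centres the other axis and keeps the open fingers clear of neighbours in the nest. Then insert with a force guard.

```bash
cat >> h.py <<'E'
from scipy.spatial.transform import Rotation as Ro
NEST=np.array([.5442,-.0190]); NA=np.radians(5.38); TRAY=np.array([.5405,-.2015]); TA=np.radians(-3.1); KEY=np.array([.5115,-.427])
PX=dict(long=-.103,wide=-.032,short=.043,slim=.107); SL=dict(long=.080,wide=.064,short=.046,slim=.058)
START=[1.124,.091,1.231,0,1.82,-.057]
rot=lambda a:np.array([[np.cos(a),-np.sin(a)],[np.sin(a),np.cos(a)]])
def q_at(p,ya):
    """tool down, tool y along world angle ya (mod pi), the choice with the last joint nearest 0"""
    best=None
    for k in(0,1):
        q=(Ro.from_euler("z",ya+np.pi/2+k*np.pi)*Ro.from_euler("x",np.pi)).as_quat()
        j=ctrl.inverse_kinematics(list(p),list(q))
        if j is not None and(best is None or abs(j[5])<best[0]): best=(abs(j[5]),q)
    if best is None: raise RuntimeError(f"unreachable {p}")
    return list(best[1])
def fz(): return np.mean([ctrl.get_ft_force() for _ in range(3)],0)
def guard(p,z,fmax,v=.03,step=.002):
    """straight down at xy of p until z or vertical force fmax; returns (z,force rise)"""
    f0=fz(); zz=ctrl.get_eef_pos()[2]; df=0*f0
    while zz>z+1e-6:
        zz=max(z,zz-step); ctrl.move_linear([p[0],p[1],zz],v=v); df=fz()-f0
        if df[2]>fmax: break
    return zz,df
def look(want,park=True):
    if park: ctrl.set_joints(START)
    I=ctrl.capture("top")[:,:,::-1].copy()
    out={}
    for c,r in mods("top",I):
        L,W=max(r[1]),min(r[1]); a=np.radians(r[2]+(0 if r[1][0]==L else 90))
        if r[0][1]<.08 or not .027<W<.040: continue   # bench, left of the nest
        n=min(("long","wide","slim"),key=lambda k:abs(SL[k]+.0035-L))
        out[n]=(np.array(r[0]),a,L,W)
    return (out[want] if want else out),I
def pick(c,a,zboard,f=50):
    z=zboard+.011
    p=[c[0],c[1],z+.10]; ctrl.goto(p,q_at(p,a+np.pi/2))
    ctrl.move_linear([c[0],c[1],z+.03]); r=guard(c,z,5,v=.06,step=.006); print("across z,f",r)
    ctrl.close(15); print("width",ctrl.get_opening()); ctrl.gripper_open()
    ctrl.move_linear([c[0],c[1],z+.035]); pick_len(c,a,zboard,f)
def pick_len(c,a,zboard,f=50):
    z=zboard+.011; p=[c[0],c[1],z+.035]
    ctrl.goto(p,q_at(p,a)); r=guard(c,z,5,v=.05,step=.005); print("along z,f",r)
    ctrl.close(f); print("length",ctrl.get_opening(),"t",ctrl.get_t())
def insert(n):
    c=NEST+rot(NA)@[PX[n],0]; p=[c[0],c[1],.15]
    ctrl.goto(p,q_at(p,NA+np.pi/2)); ctrl.move_linear([c[0],c[1],.075]); print("hover",ctrl.get_eef_pos(),ctrl.get_opening())
    for d in [(0,0),(.0015,0),(-.0015,0),(0,.0015),(0,-.0015),(.0025,0),(-.0025,0),(0,.0025),(0,-.0025)]:
        q=c+rot(NA)@d; ctrl.move_linear([q[0],q[1],.070]); z,df=guard(q,.058,8,step=.003); print(d,z,df.round(1))
        if z<.0581: break
    else: return False
    z,df=guard(q,.0435,32,step=.001); print("pressed z",z,ctrl.get_eef_pos(),df.round(1),"tq",np.round(ctrl.get_ft_torque(),2)); return q
def up(z=.15):
    x=ctrl.get_eef_pos(); ctrl.move_linear([x[0],x[1],z],v=.25)
E
python3 - <<'E'
from h import *
(c,a,L,W),I=look("wide",False); print(c,np.degrees(a),L,W)
pick(c,a,.020); up(.13); print(fz(),ctrl.get_opening())
print(insert("wide")); cv2.imwrite("pics/s1.png",ctrl.capture("side")[:,:,::-1]); print(ctrl.get_t())
E
```

```text
[0.62951028 0.19486637] 35.659515380859375 0.06977295130491257 0.033310666680336
across z,f (0.031, array([-0.91531587, -1.74267143,  0.58837296]))
width 0.02984483510668825
along z,f (0.031, array([-0.45435561, -0.39832522,  0.50961332]))
length 0.06359097572889251 t 10.2167
[-0.06849707 -0.14771107 -3.11014366] 0.0637548209593295
hover [ 0.51272936 -0.02187407  0.07564353] 0.06377618029923465
(0, 0) 0.058 [-0.  -0.3  0.6]
pressed z 0.0435 [ 0.51246192 -0.02200201  0.04516324] [-4.   1.1 11.6] tq [-0.19  0.84 -0.03]
[ 0.51234097 -0.02200035]
18.25
```

Run:
```python
from h import *
x=ctrl.get_eef_pos(); z,df=guard(x,.0405,30,step=.001); print(z,ctrl.get_eef_pos(),df)
ctrl.gripper_open(); up(.13)
(c,a,L,W),I=look("long"); print(c,np.degrees(a),L,W,ctrl.get_t())
S=ctrl.capture("side")[:,:,::-1]; cv2.imwrite("pics/s2.png",cv2.resize(S[130:280,195:395],None,fx=4,fy=4,interpolation=cv2.INTER_CUBIC))
```

```text
0.0405 [ 0.51253388 -0.02199753  0.04513388] [-10.41975726  -0.11651324  16.15026008]
[0.42240667 0.36651802] 127.7263870239258 0.0825420469045639 0.03186425566673279 22.9667
```

View pics/s2.png

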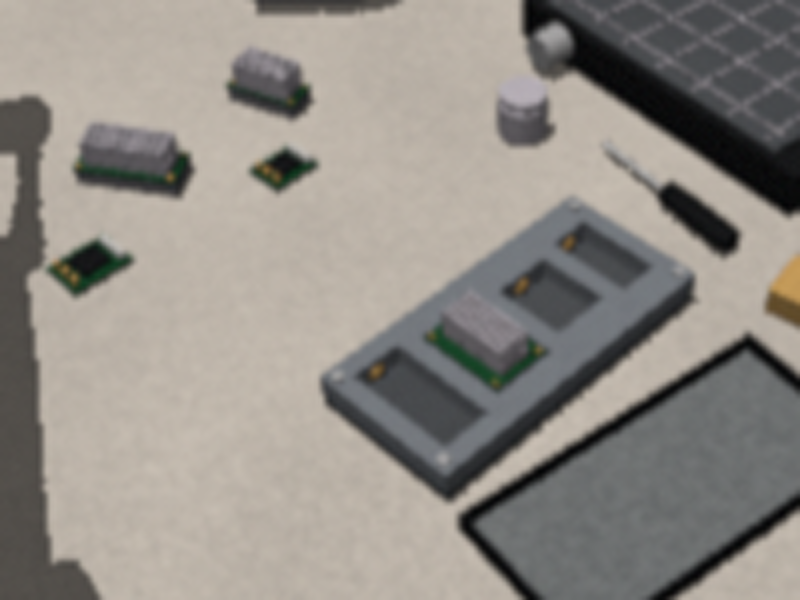

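The wide module at crop (487,340) sits flush, its green face level with the nest top. Now long and slim.

Run:
```python
from h import *
for n in("long","slim"):
    (c,a,L,W),I=look(n); print(n,c,np.degrees(a),L,W)
    pick(c,a,.020); up(.13); print(fz(),ctrl.get_opening())
    q=insert(n)
    if q is False or ctrl.get_opening()<.05: print("STOP"); break
    x=ctrl.get_eef_pos(); z,df=guard(x,.0405,30,step=.001); print(z,ctrl.get_eef_pos(),df)
    ctrl.gripper_open(); up(.13)
ctrl.set_joints(START); print(ctrl.get_t())
T=ctrl.capture("top")[:,:,::-1];S=ctrl.capture("side")[:,:,::-1]
f=lambda I,y,x,h,w:cv2.resize(I[y:y+h,x:x+w],(400,int(400*h/w)),interpolation=cv2.INTER_CUBIC)
a,b=f(T,145,260,130,100),f(S,160,260,130,100); cv2.imwrite("pics/n3.png",np.hstack([a,b]))
```

```text
long [0.42247444 0.36657125] 127.73850631713867 0.08254241943359375 0.03203863650560379
across z,f (0.031, array([-0.52883643, -0.32011948,  0.98563426]))
width 0.029920127238580337
along z,f (0.031, array([ 1.24027863, -0.44954243,  0.75406261]))
length 0.0799663701760829 t 32.3083
[-0.2387877   0.49662279 -2.93898086] 0.07955918973470595
hover [ 0.44204499 -0.02837981  0.07566318] 0.07949011899959954
(0, 0) 0.058 [0.4 1.  0.6]
pressed z 0.0435 [ 0.44177911 -0.02865792  0.04500388] [-3.9 -1.3 11.1] tq [ 0.02  0.85 -0.03]
0.0405 [ 0.44185406 -0.02866037  0.0449917 ] [-9.49935323  1.18040905 17.98062791]
slim [0.57818508 0.37752461] 113.94413757324219 0.06069166213274002 0.03147461265325546
across z,f (0.031, array([ 0.83641541,  0.03507209, -0.80855977]))
width 0.030146821893029287
along z,f (0.031, array([-0.36338418,  0.39732786, -1.13508325]))
length 0.057579075943472745 t 54.325
[ 0.00820828  0.08120417 -1.8762035 ] 0.05754750588778155
hover [ 0.65107445 -0.00886292  0.07577314] 0.05775884714033102
(0, 0) 0.058 [-0.2 -0.9  0.1]
pressed z 0.0435 [ 0.65085307 -0.00898719  0.04509088] [-3.7 -0.8 10.6] tq [-0.11  0.66 -0.05]
0.0405 [ 0.65090941 -0.00896824  0.04506328] [-6.97141093  0.55603116 11.8344922 ]
68.1583
```

View pics/n3.png

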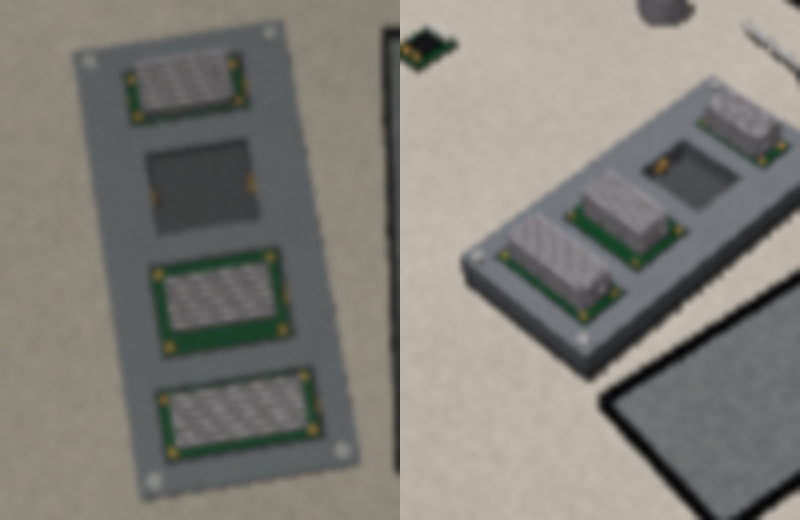

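All three modules are flush in both views: slim, wide and long, with the short pocket empty. Now the key, first stage.

Run:
```python
from h import *
ctrl.close(10); p=[KEY[0],KEY[1],.12]
ctrl.goto(p,q_at(p,np.radians(100))); ctrl.move_linear([*KEY,.076],v=.1); f0=fz(); zc=None; z=.076
while z>.0500:
    z-=.001; ctrl.move_linear([*KEY,z],v=.03); f=(fz()-f0)[2]; za=ctrl.get_eef_pos()[2]
    print(f"{z:.3f} {za:.4f} {f:.2f}")
    if za<.0623 or f>6.5: break
ctrl.wait(1.0); print((fz()-f0)[2],ctrl.get_eef_pos(),ctrl.get_t())
```

```text
0.075 0.0759 -1.19
0.074 0.0741 -0.46
0.073 0.0728 -0.70
0.072 0.0718 -1.33
0.071 0.0709 -1.53
0.070 0.0703 0.37
0.069 0.0691 1.02
0.068 0.0680 1.57
0.067 0.0670 1.42
0.066 0.0660 2.06
0.065 0.0650 1.26
0.064 0.0640 2.56
0.063 0.0630 2.38
0.062 0.0624 4.05
0.061 0.0621 7.57
6.3204712550068916 [ 0.51165076 -0.4271109   0.06222576] 78.5167
```

The force step at z=0.0623 (8 mm of travel) is the first click, held for 1 s. Now the full press and release, then a look before unloading.

Run:
```python
from h import *
ctrl.wait(0.3); z=.060
while z>.046:
    ctrl.move_linear([*KEY,z],v=.05); f=fz()[2]; za=ctrl.get_eef_pos()[2]; print(f"{z:.3f} {za:.4f} {f:.2f}"); z-=.002
    if za<.0553 and f>18: break
ctrl.wait(.4); print(ctrl.get_eef_pos(),fz())
ctrl.move_linear([*KEY,.12],v=.2); ctrl.gripper_open(); ctrl.set_joints(START); print(ctrl.get_t())
T=ctrl.capture("top")[:,:,::-1];S=ctrl.capture("side")[:,:,::-1]
f=lambda I,y,x,h,w:cv2.resize(I[y:y+h,x:x+w],(400,int(400*h/w)),interpolation=cv2.INTER_CUBIC)
cv2.imwrite("pics/n4.png",np.hstack([f(T,145,260,160,240),f(S,160,260,160,240)]))
```

```text
0.060 0.0612 7.15
0.058 0.0593 8.86
0.056 0.0574 9.14
0.054 0.0555 8.85
0.052 0.0542 10.94
0.050 0.0541 17.52
0.048 0.0540 25.06
[ 0.51189419 -0.42737109  0.05395632] [-6.34748159  8.36090682 24.7818812 ]
86.425
```

View pics/n4.png

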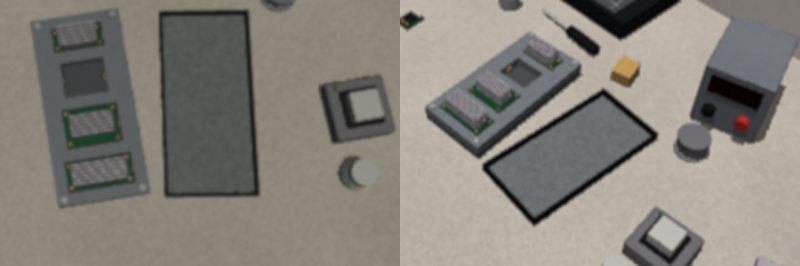

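The key went fully down (16 mm, force rising at the stop) and came back up. The picture shows the modules still flush at crop (78,37), (92,123) and (98,170), and the tray empty. Unloading.

Run:
```python
from h import *
for n,tx in(("slim",.09),("wide",0.),("long",-.09)):
    c=NEST+rot(NA)@[PX[n],0]; p=[c[0],c[1],.14]; ctrl.goto(p,q_at(p,NA+np.pi/2)); ctrl.move_linear([c[0],c[1],.080])
    print(n); pick_len(c,NA+np.pi/2,.034); ctrl.move_linear([c[0],c[1],.075],v=.05); up(.13); print("held",ctrl.get_opening(),fz())
    if ctrl.get_opening()<SL[n]-.004: print("LOST"); break
    c=TRAY+rot(TA)@[tx,0]; p=[c[0],c[1],.13]; ctrl.goto(p,q_at(p,TA+np.pi/2)); ctrl.move_linear([c[0],c[1],.05])
    print("place",guard(c,.0345,4,step=.002),ctrl.get_eef_pos()); ctrl.gripper_open(); up(.13)
ctrl.set_joints(START); print(ctrl.get_t())
T=ctrl.capture("top")[:,:,::-1];S=ctrl.capture("side")[:,:,::-1]
f=lambda I,y,x,h,w:cv2.resize(I[y:y+h,x:x+w],(400,int(400*h/w)),interpolation=cv2.INTER_CUBIC)
cv2.imwrite("pics/n5.png",np.hstack([f(T,100,190,180,320),f(S,160,260,180,320)]))
cv2.imwrite("pics/n5b.png",np.hstack([f(T,145,340,125,90),f(S,205,300,125,120)[:,:] if 0 else cv2.resize(S[205:300,300:425],(400,555))]))
```

```text
slim
along z,f (0.045, array([-2.37307128e-04, -6.01673157e-01,  1.78351840e-01]))
length 0.05752331051453315 t 92.4167
held 0.05741766247637634 [ 0.09783361 -0.38636542 -2.18840753]
place (0.0345, array([-2.10130621,  0.74389503,  4.3104607 ])) [ 0.63046331 -0.2064131   0.03503634]
wide
along z,f (0.045, array([-0.6943644 , -0.27782693,  0.60268297]))
length 0.06381085338941428 t 102.65
held 0.06372358076488331 [ 0.42924063  0.64315491 -2.74930337]
place (0.0345, array([-1.78431001,  1.97438945,  4.8345204 ])) [ 0.54062887 -0.20154273  0.03507444]
long
along z,f (0.045, array([-0.27707404,  0.34641392, -0.15633891]))
length 0.08004025868976916 t 112.4917
held 0.07948241268403021 [-0.28734004 -0.4449282  -2.78237011]
place (0.0345, array([-1.14263449,  0.60188909,  4.65942425])) [ 0.45098194 -0.1968161   0.03512762]
120.9417
```

View pics/n5b.png

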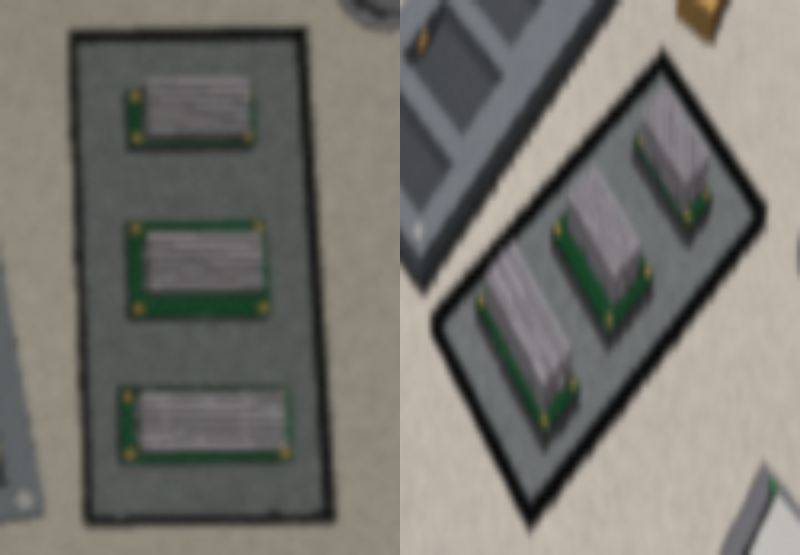

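View pics/n5.png

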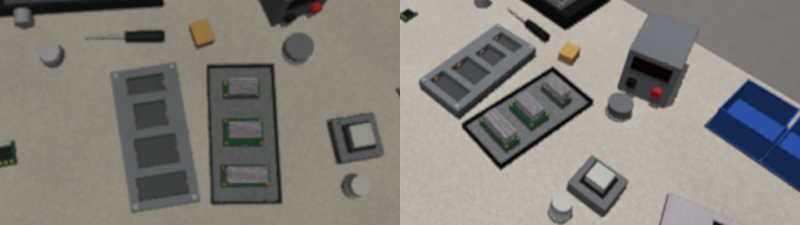

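All three modules lie flat and upright in the tray; in the top crop they are at (190,110), (197,265) and (205,425). The nest is empty, the key is up and the bystanders are where they were. Handing in.

```bash
python3 -c "
from station import ctrl
print(ctrl.finish_job(), ctrl.get_t())"
```

```text
the job is handed in; nothing more can be done
the job is handed in; nothing more can be done
```

The job is handed in at about 121 s of the 210 s, with no verdict returned: long, wide and slim (short was absent) were pressed home, the key was held at first click, pressed fully and released, and all three now lie flat in the tray, with the bystanders looking undisturbed in the last pictures.

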